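# Clamp the mixer's battery in its charging dock

### The arm

A 6-joint arm with a two-finger parallel gripper is mounted at the origin on the work surface. World frame = base frame: x ahead of the robot, y to its left, z up, the work surface at z = 0. Lengths are in mm, angles in rad, forces in N, time in s.
With the tool pointing down it reaches from about 325 to 925 mm from the base axis. Payload 3.1 kg.
Tool frame: the origin (TCP) lies midway between the tips of the shut fingers; the grasp point (between the pads) lies behind it (r.grip_depth is the z of the grasp point in the tool frame, in mm); z points along the fingers, y is the direction in which the jaws open and shut (so a half turn about z gives the same grasp; the last joint's range is limited). The gripper opens to 85 mm and grips with 20 to 120 N. Pads are 22 mm wide; open, the fingers measure 114 mm over their backs; the gripper's body (76 mm by 85 mm) begins 54 mm behind the grasp point. The pads swing forward as they close: fully open they stand 13 mm farther back than shut.
Start: joints at [-1.319, 0.217, 1.613, -0, 1.311, -0.112], TCP at [222.414, -584.099, 231.3] pointing down, gripper open.
Joint ranges: [-2.75, 2.75], [-0.78, 2.1], [0.31, 2.55], [-1.13, 4.27], [0.13, 2.63], [-2.58, 2.58]. Speed limits (rad/s): [2.79, 2.79, 3.14, 3.14, 3.14, 3.14].

### API

Orientations are given as a unit quaternion [x, y, z, w].
In Python, from station import r, eyes, nets gives the robot as it stands.
- The arm moves only by the shell command python3 -m handwheel 'ROWS' [FORCE]. ROWS is JSON, one flat list of numbers, 5 for each row, row after row: the opening, from 0 (shut) to 1 (fully open), then the shift along the tool's x, y, z in cm, then the turn about the tool's z in rad. In form: [gripper, tx, ty, tz, twist, gripper, tx, ty, tz, twist, ...]. A call has 1 to 12 rows; each row shifts and turns the commanded pose from where the row before left it, along the tool's axes as they then stand; what a row does not reach is not made up. A row lasts 1/10 s, in which the tool goes at most 50 mm and 8.59 degrees, less where a joint would pass 70% of its speed; a pose out of reach is approached as far as the arm can. A call with a gripper value outside its range is refused whole. The fingers move at their own pace and stop on an object; FORCE is the grip in N (left out, the last holds). Time passes only in rows, so rows that do not move let the fingers close. It gives the time, the measured TCP pose, the force and the opening at its end, in the units of the state.
- r.observe(): the state, without advancing time (a new reading comes with each control period).
- eyes.get_image(name): name is "side" or "top" or "wrist"; returns a dict with "pixels" (400x640x3 uint8, red, green, blue), "fx", "fy", "cx", "cy" (pixels), "k1" (the pictures are not rectified: a ray, as slopes to the right and down, at radius r is drawn at 1 + k1 r^2 times it, then the intrinsics apply), "camera_from_world" (4x4, takes a point from world to camera coordinates). Camera axes: x right, y down, z forward; pixel columns grow to the right and rows downward; lengths in mm; the calibration is good to about 2 mm. A picture is of the moment at which its call begins. There is no depth.
- r.close_job(): hands the job in, once; it reports no verdict.
Trained networks look in a picture, given as the dict that the camera call returned (one of the last four; its "shot" number tells which), for a name from the list of things; names that differ only in an ending like _2 or _b are one class to them, and where a whole thing is asked for, a point or a joint stands for the part that bears it (a point fixed in the world has none). Each returns a list of dicts, best first, with "score" (0 to 1); they miss things now and then, are a little off and sometimes report something else, mostly with a low value. They report only what shows in the picture. A call takes as long as a camera call. They do not tell look-alikes from the thing itself.
- nets.cut_out(label, picture): "pixels" (400x640 bool, what is visible of it) and "bbox" ([left, top, width, height] in pixels, round what is visible of it).
- nets.mark_of(label, picture): "location" ([row, column] in pixels: a listed point, or the origin of a listed thing).
The state is a dict: "clock": time; "q": joint angles; "joint_velocities": joint speeds; "tau": joint torques, N m; "eef_pos": TCP position; "orientation": TCP orientation; "force": force on the tool from outside, world axes, zero at the start; "torque": the same for the moment, N m; "width": opening from 0.0 (shut) to 1.0 (fully open).
Only numpy, scipy, OpenCV 4.12 (cv2) and the standard library are available. Lean on these libraries where they do the work, as an engineer would, in place of code of your own. Each camera call takes 0.05 s, during which the arm holds its last target. There are 200 camera calls.

### The job

The yellow battery of the hand mixer stands in one of the two charging docks, but the dock's red clamp lever is still up. Swing that lever fully down over the yellow battery, leaving the battery in its socket, then let go. Leave the lever of the dock with the blue battery up as it is.

Things in the scene. Friction and masses are not known exactly. Their poses are not given: they have to be found in the camera images.
- mixer_lever (a joint): clamp lever of the dock with the YELLOW battery, rad: 0 = fully down, level over the battery, at a firm stop; 1.57 = straight up; starts at 1.1 to 1.57. A stiff hinge (0.12 N m, 1 N at the lever's end) keeps it where it is left. Red bar 18 mm wide, 12 mm thick, centred on the hinge axis, reaching 135 mm from it; the last 30 mm is a paddle 34 mm wide, equally thick
- mixer_hinge (a point): on that lever's hinge axis, midway between two grey cheeks (36 mm over both, 12 mm higher), 78 mm above the counter. Dock axes: z up, y along the hinge. Lever down points to -x, raised to +z: push its +x face (back) towards -x, then down; space behind it is free. Dock: white block 150 x 80 x 30 mm, fixed, centre 62 mm to -x of the hinge
- mixer_pack_mid (a point): centre of the yellow battery, 66 x 44 x 58 mm (x, y, z), standing loosely in the 22 mm deep socket of its dock; the centre is 37 mm above the counter and 70 mm to -x of mixer_hinge, the top 66 mm above the counter, 2 mm below the rubber pad of the shut lever
- other_tip (a point): end of the red lever of the other, identical dock, which holds the BLUE battery: on the lever's middle line, 135 mm from its hinge. It must stay where it is
There are look-alikes about, which are no part of the job. Leave any pink look-alike of the part that bears mixer_lever alone. There is more than one size of the part that bears mixer_pack_mid; the job needs the smaller.

How it is judged:
By the outcome, as a careful person would: the job done as asked, in the order asked, and still so for the second after the job is handed in, with the robot touching nothing.
It also fails if it takes over 30 s, if anything falls off the work surface, if the arm or the gripper's body presses on something with over 40 N, if the wrist force passes 120 N, or if a joint passes its speed limit or range.

## Working session

There is one attempt and no reset: what is moved stays moved. The work goes in short steps, Python scripts to look and compute and a shell command to move; the robot and the scene stay as the last step left them, time stands still between calls to the robot, and variables do not carry over. Pictures are saved under pics/ and viewed, about 8 in all and at most 12, crops included, and the job is handed in when it is done.

```bash
mkdir -p pics
cat > h.py <<'E'
import numpy as np, cv2
from station import r, eyes, nets
def snap(n,f):
    p=eyes.get_image(n); cv2.imwrite('pics/'+f,p['pixels'][...,::-1]); return p
def ray(p,rc):
    """world origin, dir of pixel (row,col)"""
    K=np.array([[p['fx'],0,p['cx']],[0,p['fy'],p['cy']],[0,0,1.]])
    u=cv2.undistortPoints(np.array([[[rc[1],rc[0]]]],float),K,np.array([p['k1'],0,0,0.]))[0,0]
    T=np.array(p['camera_from_world']);R=T[:3,:3]
    return -R.T@T[:3,3], R.T@np.array([u[0],u[1],1])
def atz(p,rc,z):
    o,d=ray(p,rc); return o+d*(z-o[2])/d[2]
def proj(p,X):
    T=np.array(p['camera_from_world']);c=T[:3,:3]@np.array(X,float)+T[:3,3]
    s=c[:2]/c[2];s=s*(1+p['k1']*(s@s)); return [p['fy']*s[1]+p['cy'],p['fx']*s[0]+p['cx']]
def tri(a,ra,b,rb):
    o1,d1=ray(a,ra);o2,d2=ray(b,rb);d1/=np.linalg.norm(d1);d2/=np.linalg.norm(d2)
    s=np.linalg.lstsq(np.c_[d1,-d2],o2-o1,rcond=None)[0]
    A=o1+s[0]*d1;B=o2+s[1]*d2;return (A+B)/2,np.linalg.norm(A-B)
E
python3 - <<'E'
from h import *
np.set_printoptions(precision=1,suppress=True)
for n in ('top','side'):
    p=snap(n,n+'0.png')
    for l in ('mixer_hinge','mixer_pack_mid','other_tip'):
        print(n,l,[(np.round(m['location']),round(m['score'],2)) for m in nets.mark_of(l,p)][:6])
    for l in ('mixer_lever','mixer_pack_mid'):
        print(n,'cut',l,[(m['bbox'],round(m['score'],2)) for m in nets.cut_out(l,p)][:6])
E
```

```text
top mixer_hinge [(array([182., 445.]), 0.88), (array([177., 367.]), 0.59), (array([164., 192.]), 0.55)]
top mixer_pack_mid [(array([204., 360.]), 0.93), (array([227., 304.]), 0.89)]
top other_tip [(array([158., 188.]), 0.49), (array([206., 358.]), 0.37)]
top cut mixer_lever [([430.1, 183.4, 19.0, 55.8], 0.9), ([357.2, 159.8, 25.6, 19.5], 0.53)]
top cut mixer_pack_mid [([285.8, 206.9, 39.2, 44.4], 0.91), ([346.7, 190.3, 23.6, 32.6], 0.74)]
side mixer_hinge [(array([170., 330.]), 0.83), (array([146., 370.]), 0.79)]
side mixer_pack_mid [(array([219., 355.]), 0.93), (array([189., 355.]), 0.87)]
side other_tip [(array([184., 245.]), 0.68)]
side cut mixer_lever [([370.0, 141.4, 40.9, 17.3], 0.63), ([329.9, 118.3, 11.3, 56.2], 0.56)]
side cut mixer_pack_mid [([337.4, 195.1, 35.3, 49.5], 0.76), ([341.7, 172.5, 27.5, 24.5], 0.56)]
```

View pics/top0.png

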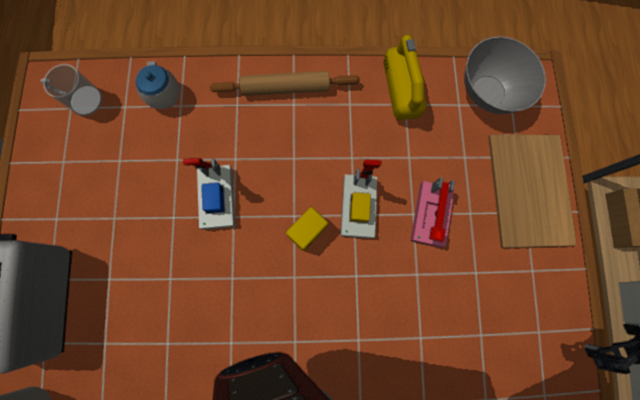

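View pics/side0.png

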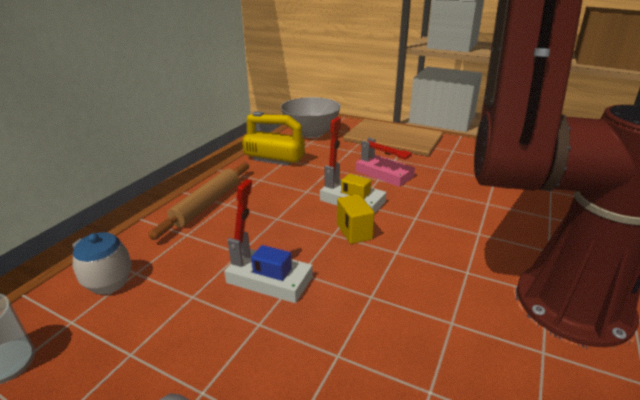

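Top view: the yellow dock's hinge is near (177,367) with its pack at (204,360), and the lever is up. The blue dock is at left, the pink look-alike at right (lever down), and a larger loose yellow pack at (227,304). The side view agrees: the yellow dock's lever runs from (170,330) to about (120,335).

Run:
```python
from h import *
np.set_printoptions(precision=1,suppress=True)
t=eyes.get_image('top');s=eyes.get_image('side')
g=lambda p,l,rc:min((m['location'] for m in nets.mark_of(l,p)),key=lambda q:np.hypot(q[0]-rc[0],q[1]-rc[1]))
ht,hs=g(t,'mixer_hinge',(177,367)),g(s,'mixer_hinge',(170,330))
pt,ps=g(t,'mixer_pack_mid',(204,360)),g(s,'mixer_pack_mid',(189,355))
print(ht,hs,pt,ps)
print('hinge tri',tri(t,ht,s,hs),'z78',atz(t,ht,78),atz(s,hs,78))
print('pack tri',tri(t,pt,s,ps),'z37',atz(t,pt,37),atz(s,ps,37))
lt=[m for m in nets.cut_out('mixer_lever',t) if abs(m['bbox'][0]-357)<15];ls=[m for m in nets.cut_out('mixer_lever',s) if abs(m['bbox'][0]-330)<10]
print([m['bbox'] for m in lt+ls])
# dock white mask outline, top
hsv=cv2.cvtColor(t['pixels'],cv2.COLOR_RGB2HSV)
m=((hsv[...,1]<60)&(hsv[...,2]>110)).astype(np.uint8);m[:160]=0;m[250:]=0;m[:,:335]=0;m[:,390:]=0
ys,xs=np.nonzero(m);print('white',len(xs),ys.min(),ys.max(),xs.min(),xs.max())
W=np.array([atz(t,(y,x),30)[:2] for y,x in zip(ys,xs)],np.float32)
print('rect at z30',cv2.minAreaRect(W), cv2.boxPoints(cv2.minAreaRect(W)))
a=cv2.resize(t['pixels'][150:250,320:400],None,fx=6,fy=6,interpolation=cv2.INTER_CUBIC)
b=cv2.resize(s['pixels'][105:225,300:400],None,fx=3,fy=5,interpolation=cv2.INTER_CUBIC)
c=np.hstack([a,b[:600]]);cv2.imwrite('pics/c1.png',c[...,::-1])
o=eyes.get_image('wrist');print(r.grip_depth,{k:np.round(v,3) for k,v in r.observe().items()})
```

```text
[178.3, 366.0] [170.9, 332.8] [207.6, 359.1] [189.9, 357.8]
hinge tri (array([ 578.7, -172.9,   68.7]), np.float64(5.2269755654128405)) z78 [ 573.7 -172.1   78. ] [ 573.7 -156.    78. ]
pack tri (array([ 508.3, -159.7,   37.6]), np.float64(6.538526543025304)) z37 [ 511.6 -158.9   37. ] [ 505.3 -161.    37. ]
[[360.3, 159.2, 25.1, 17.3], [331.2, 119.7, 12.0, 56.1]]
white 1020 174 247 341 383
rect at z30 ((505.3297119140625, -167.49533081054688), (102.01811218261719, 179.16387939453125), 83.91360473632812) [[ 410.8 -208.7]
 [ 589.  -227.7]
 [ 599.8 -126.3]
 [ 421.7 -107.3]]
-18.700000000000003 {'clock': np.float64(1.05), 'q': array([-1.3,  0.2,  1.6,  0. ,  1.3, -0.1]), 'joint_velocities': array([-0., -0., -0.,  0., -0., -0.]), 'tau': array([ -0. , -39.7, -30.4,  -0. ,   0. ,   0. ]), 'eef_pos': array([ 222.4, -584.1,  231.3]), 'orientation': array([1. , 0.2, 0. , 0. ]), 'force': array([ 0.2, -0. , -0.1]), 'torque': array([ 0.,  0., -0.]), 'width': np.float64(0.999)}
```

View pics/c1.png

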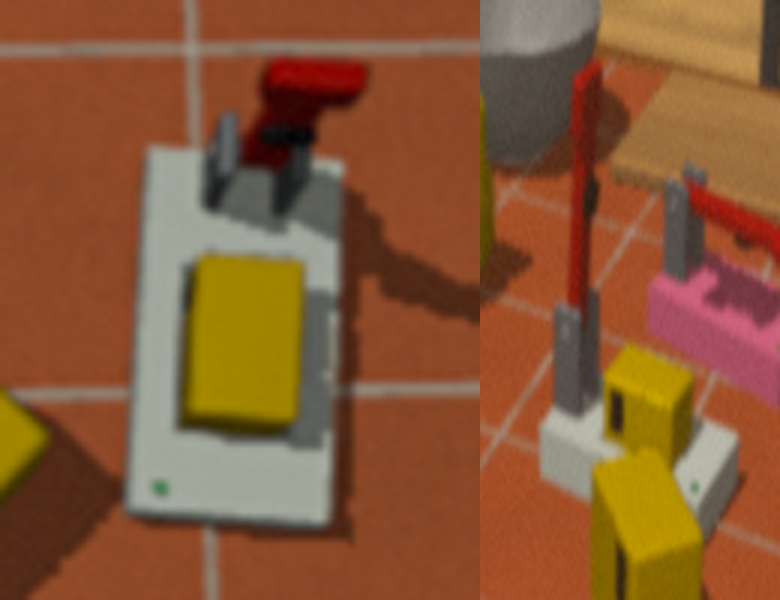

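The crop shows the dock's top face corners at crop (148,147), (343,160), (330,525), (126,514), with the lever nearly vertical. I'll fix the dock pose from those corners and the lever angle from the tip edges.

Run:
```python
from h import *
from scipy.optimize import least_squares
np.set_printoptions(precision=2,suppress=True)
t=eyes.get_image('top');s=eyes.get_image('side')
C=lambda x,y:(150+y/6-.5,320+x/6-.5)
S=lambda x,y:(105+y/5-.5,300+(x-480)/3-.5)
im=[C(148,147),C(343,160),C(330,525),C(126,514)]
W=np.array([atz(t,c,30) for c in im]);print(W)
# model: hinge x,y,yaw ; +x dock roughly world +x ; y left
def pt(q,v): 
    c,s_=np.cos(q[2]),np.sin(q[2]);return [q[0]+c*v[0]-s_*v[1],q[1]+s_*v[0]+c*v[1],v[2]]
cor=[(13,40,30),(13,-40,30),(-137,-40,30),(-137,40,30)]
b=[(-103+0,22,66),(-37,22,66),(-37,-22,66),(-103,-22,66)]
# side view: dock left-bottom corner edges (540,435) is +x,+y top corner ; right (738,437) 
tip=lambda q,h:[( -np.cos(a)*(135),h,78+np.sin(a)*(135)) for a in [q[3]]][0]
f=lambda q:np.concatenate([np.subtract(proj(t,pt(q,v)),c) for v,c in zip(cor,im)]+
 [np.subtract(proj(t,pt(q,tip(q,17))),C(268,78)),np.subtract(proj(t,pt(q,tip(q,-17))),C(366,82)),
  .7*np.subtract(proj(s,pt(q,tip(q,0))),S(587,70))])
for q0 in ([573,-172,0.1,1.3],[573,-172,-.1,1.4]):
    o=least_squares(f,q0,loss='soft_l1');print(o.x,o.cost,o.fun)
q=o.x
for n,v in dict(hinge=(0,0,78),tip=tip(q,0),pack=(-70,0,66)).items(): print(n,pt(q,v),proj(t,pt(q,v)),proj(s,pt(q,v)))
```

```text
[[ 597.94 -126.12   30.  ]
 [ 591.6  -207.     30.  ]
 [ 440.54 -194.3    30.  ]
 [ 446.39 -112.46   30.  ]]
[ 580.84 -164.99   -0.08    7.77] 1.2094829990451303 [ 0.33  0.04  0.43 -0.41 -0.19 -0.31 -0.51  0.56 -0.49 -0.31  0.08  0.39
  0.71  0.64]
[ 580.84 -164.99   -0.08    1.49] 1.2094829990451204 [ 0.33  0.04  0.43 -0.41 -0.19 -0.31 -0.51  0.56 -0.49 -0.31  0.08  0.39
  0.71  0.64]
hinge [np.float64(580.8400790285286), np.float64(-164.98905417247556), 78] [np.float64(175.38879549581773), np.float64(362.83841617880086)] [np.float64(168.94171651564255), np.float64(331.76509628443597)]
tip [np.float64(570.1196051888772), np.float64(-164.10318443966887), np.float64(212.57074970241433)] [np.float64(162.62771409110357), np.float64(372.3856818611875)] [np.float64(119.51932528816687), np.float64(336.07880305695454)]
pack [np.float64(511.0778520758338), np.float64(-159.22436072002714), 66] [np.float64(205.60345985384697), np.float64(360.9091260460159)] [np.float64(179.60945694667765), np.float64(355.87331181149887)]
```

```bash
cat >> h.py <<'E'
from scipy.spatial.transform import Rotation as Ro
H=np.array([580.8,-165.0]);yaw=-0.083
u=np.array([np.cos(yaw),np.sin(yaw)])
def dock(x,y,z): return np.array([*(H+u*x+np.array([-u[1],u[0]])*y),z])
def totool(ob,P): return Ro.from_quat(ob['orientation']).inv().apply(np.array(P)-ob['eef_pos'])/10
E
python3 - <<'E'
from h import *
np.set_printoptions(precision=3,suppress=True)
o=r.observe();R=Ro.from_quat(o['orientation']).as_matrix();print(R,'q',o['q'])
ax=np.arctan2(R[1,0],R[0,0]);print('tool x heading',ax,'dock yaw',yaw)
print('behind pt',dock(70,0,185),totool(o,dock(70,0,231)))
E
```

```text
[[ 0.935  0.356 -0.   ]
 [ 0.356 -0.935  0.   ]
 [ 0.    -0.    -1.   ]] q [-1.319  0.217  1.613  0.     1.311 -0.112]
tool x heading 0.36378110454222395 dock yaw -0.083
behind pt [ 650.559 -170.803  185.   ] [ 54.718 -23.39    0.029]
```

```bash
python3 -m handwheel '[0,0,0,0,0.149, 0,0,0,0,0.149, 0,0,0,0,0.149, 0,3.5,-3.5,0,0, 0,3.5,-3.5,0,0, 0,3.5,-3.5,0,0, 0,3.5,-3.5,0,0, 0,3.5,-3.5,0,0, 0,3.5,-3.5,0,0, 0,3.5,-3.5,0,0, 0,3.5,-3.5,0,0, 0,3.5,-3.5,0,0]'
python3 - <<'E'
from h import *
o=r.observe();print(totool(o,dock(70,0,185)),Ro.from_quat(o['orientation']).as_euler('xyz'),o['q'])
E
```

```text
clock: 2.35
eef_pos: [563.9, -294.9, 231.5]
orientation: [0.999, -0.042, 0.0, 0.0]
force: [0.7, -0.4, 0.3]
width: 0.003
[  7.60317638 -13.08555597   4.65272331] [ 3.14121027e+00 -4.50536892e-04 -8.31471765e-02] [-5.91981525e-01  2.39995763e-01  1.58530235e+00 -1.18285411e-04
  1.31571480e+00  1.06199188e+00]
```

```bash
python3 -m handwheel '[0,3.8,0,0,0, 0,3.8,0,0,0, 0,0,-4.4,0,0, 0,0,-4.4,0,0, 0,0,-4.3,0,0, 0,0,0,2,0, 0,0,0,2,0, 0,0,0,0,0]'
python3 - <<'E'
from h import *
np.set_printoptions(precision=2,suppress=True)
o=r.observe()
s=eyes.get_image('side');w=eyes.get_image('wrist')
a=cv2.resize(s['pixels'][60:240,260:420],None,fx=3.3,fy=3.3);b=w['pixels'][:, :,:];b=cv2.resize(b,(420,262))
c=np.zeros((600,800,3),np.uint8);c[:a.shape[0],:528]=a;c[:262,528:]=b[:,:272] ;cv2.imwrite('pics/c2.png',c[...,::-1])
# path
from math import *
prev=None
for th in [1.49,1.3,1.1,.9,.7,.5,.3,.15,0]:
    L=115;x=-cos(th)*L+6*sin(th)+11;z=78+L*sin(th)+6*cos(th)
    d=totool(o,dock(x,0,z));print(th,round(x,1),round(z,1),d,d-prev if prev is not None else '');prev=d
E
```

```text
clock: 3.15
eef_pos: [646.9, -170.6, 187.4]
orientation: [0.999, -0.041, -0.003, -0.001]
force: [-0.3, 0.5, -0.6]
width: 0.001
1.49 7.7 193.1 [-5.86 -0.01 -0.53] 
1.3 -14.0 190.4 [-8.03 -0.02 -0.25] [-2.17 -0.    0.28]
1.1 -35.8 183.2 [-10.21  -0.02   0.49] [-2.18 -0.    0.74]
0.9 -55.8 171.8 [-12.2   -0.02   1.64] [-1.99  0.    1.15]
0.7 -73.1 156.7 [-13.92  -0.01   3.17] [-1.72  0.    1.53]
0.5 -87.0 138.4 [-15.3   -0.01   5.01] [-1.38  0.    1.84]
0.3 -97.1 117.7 [-16.29  -0.01   7.08] [-0.99  0.    2.08]
0.15 -101.8 101.1 [-16.75  -0.01   8.74] [-0.46  0.    1.66]
0 -104.0 84.0 [-16.96  -0.    10.46] [-0.21  0.    1.71]
```

View pics/c2.png

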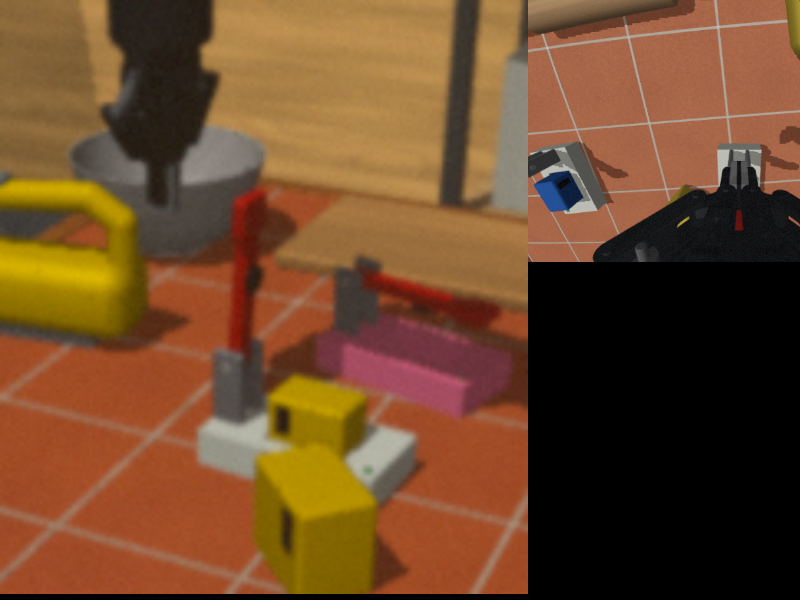

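The fingers (crop (165,190)) stand behind the red lever, in line with it; the tip is clear. Approaching.

```bash
python3 -m handwheel '[0,-2.5,0,0,0, 0,-2,0,0,0, 0,0,0,0,0, 0,0,0,0,0]'
python3 - <<'E'
from h import *
o=r.observe();print(totool(o,dock(7.7,0,193)),o['force'])
E
```

```text
clock: 3.65
eef_pos: [605.3, -169.2, 193.1]
orientation: [0.999, -0.042, 0.002, 0.0]
force: [0.2, -0.2, -0.1]
width: -0.0
[-1.70706692e+00 -2.14714034e-01  2.59214582e-04] [ 0.19290999 -0.21007048 -0.13531018]
```

```bash
python3 -m handwheel '[0,-0.9,-0.1,0,0, 0,-0.8,-0.1,0,0, 0,-1.1,0,0.1,0, 0,-1.1,0,0.2,0, 0,-1.1,0,0.3,0, 0,-1.1,0,0.4,0, 0,-1,0,0.55,0, 0,-1,0,0.6,0, 0,0,0,0,0]'
python3 - <<'E'
from h import *
o=r.observe();print(totool(o,dock(-55.8,0,171.8)),o['force'])
s=eyes.get_image('side');t=eyes.get_image('top')
a=cv2.resize(s['pixels'][80:230,280:420],None,fx=3,fy=3);b=cv2.resize(t['pixels'][140:290,300:410],None,fx=3,fy=3)
cv2.imwrite('pics/c3.png',np.hstack([a,b])[...,::-1])
E
```

```text
clock: 4.55
eef_pos: [521.1, -159.0, 168.0]
orientation: [0.999, -0.042, -0.002, -0.001]
force: [-0.4, 0.0, 0.3]
width: -0.002
[ 0.41724517  0.1066014  -0.38179421] [-0.38666626  0.03906192  0.25059087]
```

View pics/c3.png

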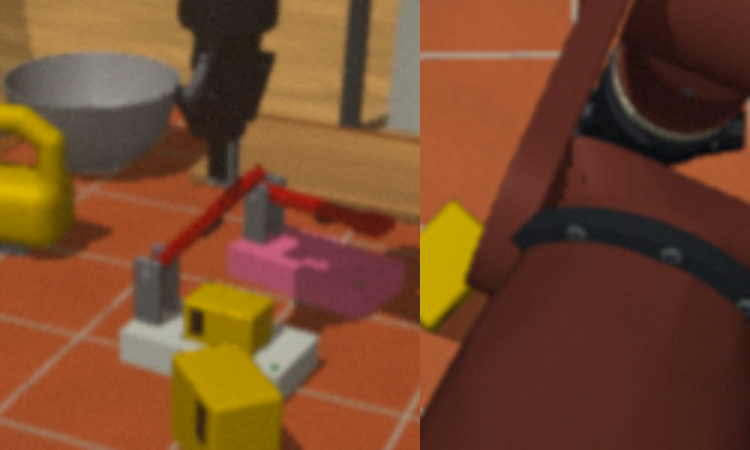

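The lever is following and is now at about 0.8 rad; the battery is still seated. Continuing along the arc.

```bash
python3 -m handwheel '[0,-0.7,0,0.7,0, 0,-0.7,0,0.8,0, 0,-0.7,0,0.9,0, 0,-0.6,0,0.9,0, 0,-0.5,0,1,0, 0,-0.4,0,1.0,0, 0,-0.3,0,1.0,0, 0,-0.1,0,0.8,0, 0,0,0,0,0, 0,0,0,0,0]'
python3 - <<'E'
from h import *
o=r.observe();print(totool(o,dock(-104,0,84)),o['force'])
s=eyes.get_image('side')
a=cv2.resize(s['pixels'][110:230,300:420],None,fx=4,fy=4)
cv2.imwrite('pics/c4.png',a[...,::-1])
E
```

```text
clock: 5.65
eef_pos: [483.9, -156.2, 98.4]
orientation: [0.999, -0.042, -0.0, -0.0]
force: [0.3, 1.3, 0.4]
width: -0.002
[-0.66802147  0.07191682  1.44512788] [0.29178013 1.28469206 0.42211981]
```

View pics/c4.png

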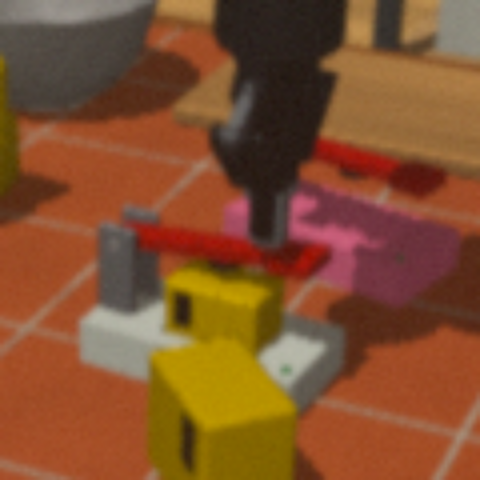

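Nearly down, with the finger on the lever just inboard of the paddle. I'll move outboard and press down to the stop while watching the force.

```bash
python3 -m handwheel '[0,-0.2,0,0.4,0, 0,-0.2,0,0.4,0, 0,-0.2,0,0.3,0, 0,0,0,0.3,0, 0,0,0,0.1,0, 0,0,0,0,0, 0,0,0,0,0]'
```

```text
clock: 6.4
eef_pos: [477.5, -155.8, 84.0]
orientation: [0.999, -0.041, -0.001, -0.0]
force: [-2.9, -0.5, 3.5]
width: -0.0
```

```bash
python3 -m handwheel '[0,0,0,0.2,0, 0,0,0,0,0]'
```

```text
clock: 6.6
eef_pos: [477.5, -155.9, 83.7]
orientation: [0.999, -0.041, -0.001, -0.0]
force: [-7.6, 2.2, 14.6]
width: 0.001
```

It has reached the firm stop: 14.6 N at z 83.7, where the lever top should be at 84. Lifting off.

```bash
python3 -m handwheel '[0,0,0,-1,0, 0,0,0,-3,0, 0,0,0,-4,0, 0,0,0,-4,0, 0,3,-3,0,0, 0,3.5,3.5,-2,0, 0,3.5,3.5,0,0, 0,3.5,3.5,0,0, 0,3.5,3.5,0,0, 0,3.5,3.5,0,0, 0,0,0,0,0, 0,0,0,0,0]'
python3 - <<'E'
from h import *
s=eyes.get_image('side');t=eyes.get_image('top');print(nets.mark_of('other_tip',s)[:1])
a=cv2.resize(s['pixels'][110:260,220:420],None,fx=4,fy=4)
a=a[:600];cv2.imwrite('pics/c5.png',a[...,::-1])
from math import *
for th in (0,.05,.1):
    P=dock(-135*cos(th),0,78+135*sin(th));print(th,proj(s,P))
for y in(17,-17):
    rc=proj(s,dock(-135,y,84));print('paddle corner crop xy',(rc[1]-220+.5)*4,(rc[0]-110+.5)*4)
print(r.observe()['force'])
E
```

```text
clock: 7.8
eef_pos: [667.9, -315.5, 218.0]
orientation: [0.999, -0.042, -0.001, -0.001]
force: [0.3, 1.8, 0.5]
width: -0.002
[{'location': [182.7, 246.8], 'score': 0.86}]
0 [np.float64(181.66525473759995), np.float64(379.9198249816193)]
0.05 [np.float64(179.18177948597852), np.float64(380.04041851751555)]
0.1 [np.float64(176.65501022445375), np.float64(380.0331184856923)]
paddle corner crop xy 630.4880593875996 291.25889569213996
paddle corner crop xy 653.8844312661099 268.805478999054
[ 0.0422307  -0.99970718 -0.19376164]
```

View pics/c5.png

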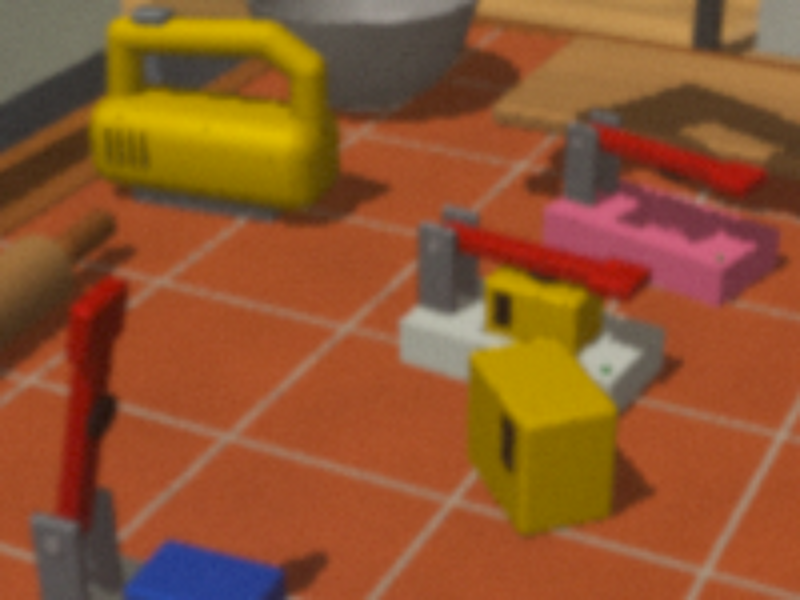

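The lever lies level over the yellow battery, with its paddle's outer corner at about (650,268) against a predicted (654,269) for fully down. The battery is in its socket, the blue dock's lever is still up and the gripper is well clear. Handing in.

```bash
python3 -c "
from station import r
print(r.close_job())"
```

```text
the job is handed in; nothing more can be done
None
```

The yellow battery's clamp lever is fully down, the battery is still in its socket, and I handed the job in at about 8 s on the robot's clock. I pushed the lever from behind with the shut fingers, followed its arc down, pressed it onto the stop and backed away.

**Checks that agreed**
- **Stop:** the force rose from 3.5 N to 14.6 N while the fingertip moved only 0.3 mm, ending at z = 83.7 mm. The top face of a level lever should be at 84 mm.
- **After release:** the last side picture shows the lever level and the battery seated. The gripper was well clear, with about 1 N read on the tool.
- **Other dock:** the blue dock's lever is still up, its tip within about 2 pixels of the first reading. I did not touch the pink dock or the larger loose battery.

**Checks that disagreed**
- **Paddle corners:** one paddle corner matched the fully-down prediction to about a pixel. The other looked about 3 pixels (roughly 7 mm) higher than predicted in the blurry crop. I went by the firm stop and did not measure it again.
- **Hinge position:** the networks' hinge points missed each other by 5 mm between the two cameras. I used a fit to the dock's corners and the lever tip instead, which was good to under a pixel.

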